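# Uncover the parcel label and aim the hand scanner at it

### The arm

A 7-joint arm with a two-finger parallel gripper is mounted at the origin on the work surface. World frame = base frame: x ahead of the robot, y to its left, z up, the work surface at z = 0. Lengths are in m, angles in rad, forces in N, time in s.
With the tool pointing down it reaches from about 0.425 to 0.925 m from the base axis. Payload 6.8 kg.
Tool frame: the origin (TCP) lies at the very end of the fingers, on their centre line; the grasp point (between the pads) lies 19 mm behind it; z points along the fingers, y is the line along which they close (so a half turn about z gives the same grasp; the last joint's range is limited). The gripper opens to 85 mm and grips with 20 to 120 N. Pads are 22 mm wide; open, the fingers measure 114 mm over their backs; the gripper's body (76 mm by 85 mm) begins 54 mm behind the grasp point. The pads swing forward as they close: fully open they stand 13 mm farther back than shut.
Start: joints at [-1.331, 0.477, 0.022, 1.555, -0.011, 1.109, -0.083], TCP at [0.23, 0.635, 0.208] pointing down, gripper open.
Joint ranges: [-2.96, 2.96], [-0.34, 2.1], [-1.41, 1.46], [0.24, 2.44], [-1.37, 4.51], [0.17, 1.92], [-2.96, 2.96]. Speed limits (rad/s): [2.39, 2.39, 3.14, 3.14, 3.14, 3.14, 3.14].

### API

Orientations are given as a unit quaternion [w, x, y, z].
In Python, from station import bot gives the robot as it stands.
- The arm moves only by the tool jog_arm, never from a script. Its argument "motion" is a list of rows, each a list of 7 numbers: the turn, a rotation vector about the tool's x, y, z in rad, then the shift along the tool's x, y, z in mm, then the finger opening in mm, from 0 to 85.4. A call has 1 to 10 rows; each row is the pose to reach, as a shift and turn from the pose commanded when the call began, along the tool's axes at that moment; what a row does not reach only later rows make up. A row lasts 1/8 s, in which the tool goes at most 62.5 mm and 10.7 degrees, less where a joint would pass 70% of its speed; a pose out of reach is approached as far as the arm can. A call with a gripper value outside its range is refused whole. The fingers move at their own pace and stop on an object; "grip_force" is the grip in N (left out, the last holds). Time passes only in rows, so rows that repeat a pose let the fingers close. It gives the time, the measured TCP pose, the force, the opening and the grip force at its end, in the units of the state.
- bot.get_obs(): the state, without advancing time (a new reading comes with each control period).
- bot.read_camera(name): name is "side" or "top"; returns a dict with "pixels" (480x640x3 uint8, red, green, blue), "camera_matrix" (3x3 intrinsics, pixels), "distortion" ([k1, k2, p1, p2, k3] as OpenCV has them; the pictures are not rectified), "T" (4x4, takes a point from camera to world coordinates). Camera axes: x right, y down, z forward; pixel columns grow to the right and rows downward; lengths in m; the calibration is good to about 2 mm. A picture is of the moment at which its call begins. There is no depth.
- bot.hand_in(): hands the job in; it is judged then, once.
Trained networks look in a picture, given as the dict that the camera call returned (one of the last four; its "shot" number tells which), for a name from the list of things; names that differ only in an ending like _2 or _b are one class to them, and where a whole thing is asked for, a point or a joint stands for the part that bears it (a point fixed in the world has none). Each returns a list of dicts, best first, with "score" (0 to 1); they miss things now and then, are a little off and sometimes report something else, mostly with a low value. They report only what shows in the picture. A call takes as long as a camera call. They do not tell look-alikes from the thing itself.
- bot.spot_in(thing, picture): "xy" ([column, row] in pixels, amid what is visible of it).
- bot.tip_of(thing, picture): "xy" ([column, row] in pixels: a listed point, or the origin of a listed thing).
The state is a dict: "t": time; "q": joint angles; "joint_vel": joint speeds; "joint_torque": joint torques, N m; "eef_pos": TCP position; "tool_rot": TCP orientation; "contact_force": force on the tool from outside, world axes, zero at the start; "torque": the same for the moment, N m; "gripper_width": opening from 0.0 (shut) to 1.0 (fully open); "grasp_force": force on a finger pad.
Only numpy, scipy, OpenCV 4.12 (cv2) and the standard library are available. Lean on these libraries where they do the work, as an engineer would, in place of code of your own. Each camera call takes 0.05 s, during which the arm holds its last target. There are 200 camera calls.

### The job

A roll of yellow tape has been left on the label of the strapped parcel: first lay it flat in the low empty red tray and let go of it. Then draw the blue hand scanner up out of its holder, tip it nose-down by about 45 degrees and hold it in the air with its window looking at the middle of the parcel's label from about 15 cm away. Finish while still holding it there, still; do not knock the scanner on the parcel, and leave the other things on the bench where they are.

Things in the scene. Friction and masses are not known exactly. Their poses are not given: they have to be found in the camera images.
- label (a point): Centre of the shipping label (white with an orange end and black bars, 100 mm along x by 70 mm along y) on top of the closed brown parcel, which is 220 mm along x, 180 mm along y and 70 mm high, heavy and does not move. The point lies on top, 71 mm above the bench. At the start the tape roll stands on it.
- roll_center (a point): Yellow tape roll lying flat (hole axis = z, vertical): a rigid ring, outer diameter 90 mm, hole diameter 70 mm (wall 10 mm thick), 48 mm high, about 0.12 kg. The point is the centre of the hole, half-way up (24 mm above its underside). Too wide to grip across: pinch its wall from above.
- tray_in (a point): Centre of the inner floor of the fixed, low, empty red tray, 190 by 190 mm outside, 180 by 180 mm inside, walls 35 mm high, floor about 5 mm thick; x and y run along its sides, z is up. It is on one side of the parcel (left or right), the scanner holder on the other.
- scanner_head (a point): Point to grip on the scanner: middle of its blue head, a box 100 mm long (x), 40 mm wide (y, flat sides), 45 mm high (z). Axes: x out through the red window, z up. The nose is 55 mm ahead (+x), the head's back 45 mm behind; the foot of the handle is 129.5 mm below and its axis 10 mm behind. At the start it stands upright in the holder, facing roughly towards the robot.
- scanner_window (a point): Centre of the scanner's red window, on the nose of the head, 55 mm ahead (+x) of the head's grip point. Same axes as the scanner: it looks along +x.
- holder: Fixed scanner holder: black foot plate 110 by 90 by 8 mm with a grey square socket, its top 60 mm above the bench, walls 6 mm thick. The handle stands 52 mm deep in the socket with about 1.5 mm of play on each side. Origin: centre of the underside; z up, x the way the scanner faces.
- parcel: The closed strapped brown parcel, 220 by 180 by 70 mm, origin at the centre of its underside, x along its length; heavy and fixed. Its top is level, with the label in the middle.
- tray: The low red tray; origin at the centre of its underside.
- tape_roll: The yellow tape roll; origin at the centre of its underside.
- scanner: The hand scanner: blue head on an upright black handle (34 by 28 mm), 152 mm high, about 0.17 kg. Origin: centre of the foot of its handle, x the way it looks, z up.
- spray: Bystander: white bottle with an orange cap, 56 mm across, 150 mm high; origin under its centre.
- cutter: Bystander: black cutter with retracted steel nose lying flat, about 140 mm long, 16 mm high; origin near its middle.
- small_carton: Bystander: small brown carton, 70 by 60 by 50 mm; origin under its centre.
- stapler: Bystander: red stapler, 140 by 36 mm, 52 mm high; origin under its centre.
Things that resemble listed ones, but are neither listed nor needed, are in the scene too. There is more than one size of the tape_roll; the job needs the smallest.

How it is judged:
By the outcome, as a careful person would: the job done as asked, in the order asked, and still so for the second after the job is handed in, while the arm keeps its last pose, push and grip.
It also fails if it takes over 58 s, if anything falls off the work surface, if the arm or the gripper's body presses on something with over 40 N, if the wrist force passes 120 N, or if a joint passes its speed limit or range.

## Working session

There is one attempt and no reset: what is moved stays moved. The work goes in short steps, Python scripts to look and compute and a tool call to move; the robot and the scene stay as the last step left them, time stands still between calls to the robot, and variables do not carry over. Pictures are saved under pics/ and viewed, at most 10 in all, crops included, and the job is handed in when it is done.

Besides the shell and the picture viewer there is one more tool, called after "Emit:" as name(argument=value, ...), one argument or row to a line, values as JSON. jog_arm: Moves the arm, as the interface text tells. Its arguments: {"type":"object","properties":{"motion":{"type":"array"},"grip_force":{"type":"number"}},"required":["motion"]}

```bash
mkdir -p pics; cat > h.py <<'E'
import numpy as np, cv2
from scipy.spatial.transform import Rotation as R
from station import bot
def ray(p,xy):
    u=cv2.undistortPoints(np.array([[xy]],float),np.array(p["camera_matrix"]),np.array(p["distortion"]))[0,0]
    T=np.array(p["T"]); d=T[:3,:3]@np.array([u[0],u[1],1]); return T[:3,3],d/np.linalg.norm(d)
def atz(p,xy,z):
    o,d=ray(p,xy); return o+d*(z-o[2])/d[2]
def tri(a,xa,b,xb):
    o1,d1=ray(a,xa);o2,d2=ray(b,xb)
    s=np.linalg.lstsq(np.c_[d1,-d2],o2-o1,rcond=None)[0]
    p,q=o1+s[0]*d1,o2+s[1]*d2; return (p+q)/2,np.linalg.norm(p-q)
def proj(p,X):
    T=np.linalg.inv(np.array(p["T"])); r,_=cv2.Rodrigues(T[:3,:3])
    return cv2.projectPoints(np.array(X,float).reshape(-1,3),r,T[:3,3],np.array(p["camera_matrix"]),np.array(p["distortion"]))[0][:,0]
def save(p,n,crop=None,k=1):
    im=p["pixels"][:,:,::-1]
    if crop: x0,y0,x1,y1=crop; im=im[y0:y1,x0:x1]
    cv2.imwrite("pics/"+n,cv2.resize(np.ascontiguousarray(im),None,fx=k,fy=k,interpolation=cv2.INTER_CUBIC))
def rot(o): w,x,y,z=o["tool_rot"]; return R.from_quat([x,y,z,w])
def delta(o,pos,Rt):
    r=rot(o); return (r.inv()*Rt).as_rotvec().round(3), (r.inv().apply(np.array(pos)-o["eef_pos"])*1000).round(1)
E
python3 - <<'E'
from h import *
np.set_printoptions(precision=3,suppress=True)
o=bot.get_obs();print(o["eef_pos"],o["tool_rot"],o["t"],rot(o).as_matrix())
t=bot.read_camera("top");s=bot.read_camera("side")
save(t,"top0.png");save(s,"side0.png")
for n in ["label","roll_center","tray_in","scanner_head","scanner_window","holder","tape_roll","parcel","tray"]:
    for c,p in(("top",t),("side",s)):
        print(n,c,[(np.round(d["xy"],1).tolist(),round(d["score"],2)) for d in bot.tip_of(n,p)][:4])
print(t["T"],s["T"])
E
```

```text
[0.23  0.634 0.207] [-0.     0.173  0.985 -0.001] 0.0 [[-0.94   0.341 -0.001]
 [ 0.341  0.94  -0.002]
 [-0.    -0.002 -1.   ]]
label top [([343.5, 230.1], 0.8)]
label side [([316.5, 258.4], 0.66)]
roll_center top [([351.3, 234.8], 0.82)]
roll_center side [([315.2, 258.0], 0.9), ([221.8, 215.8], 0.67), ([212.9, 326.9], 0.55)]
tray_in top [([171.7, 269.8], 0.85), ([343.9, 235.5], 0.59)]
tray_in side [([379.8, 195.1], 0.71), ([285.1, 171.9], 0.64)]
scanner_head top [([479.2, 240.2], 0.72)]
scanner_head side [([301.7, 361.5], 0.74), ([422.0, 303.4], 0.64)]
scanner_window top [([474.0, 266.5], 0.91)]
scanner_window side [([268.2, 353.3], 0.85), ([423.8, 304.2], 0.24)]
holder top [([457.7, 241.4], 0.7)]
holder side [([307.5, 398.6], 0.83)]
tape_roll top []
tape_roll side [([312.3, 266.6], 0.74), ([214.4, 334.5], 0.66), ([222.8, 226.1], 0.66)]
parcel top [([340.3, 234.0], 0.6), ([350.3, 234.0], 0.28), ([458.9, 240.9], 0.2)]
parcel side [([314.4, 281.1], 0.71), ([301.2, 361.8], 0.35)]
tray top []
tray side []
[[-0.004 -0.99   0.144  0.385]
 [-1.     0.002 -0.015  0.021]
 [ 0.015 -0.144 -0.989  1.098]
 [ 0.     0.     0.     1.   ]] [[ 0.999 -0.009  0.038  0.49 ]
 [-0.033 -0.708  0.705 -0.69 ]
 [ 0.02  -0.706 -0.708  0.813]
 [ 0.     0.     0.     1.   ]]
```

View pics/top0.png

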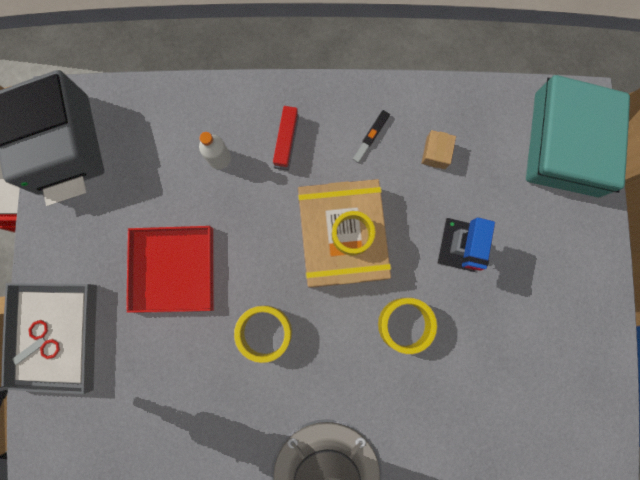

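View pics/side0.png

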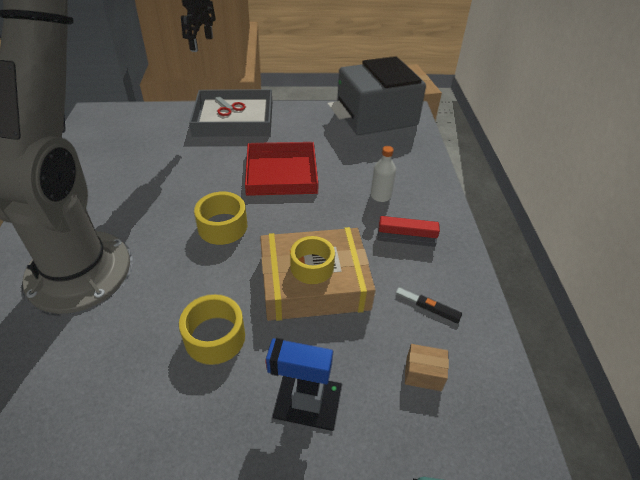

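The top view shows the three rolls at (353,232) on the parcel label, (262,335) and (408,326) on the bench. The roll on the label is the smallest and fits the description. The tray is at (171,269), and the scanner at (480,240) has its nose towards the robot. Next come the measurements and one confirming crop.

```bash
python3 - <<'E'
from h import *
np.set_printoptions(precision=3,suppress=True)
o=bot.get_obs()
t=bot.read_camera("top");s=bot.read_camera("side")
print("tcp px",proj(t,o["eef_pos"]),proj(s,o["eef_pos"]))
# red tray / yellow rings by colour in top
hsv=cv2.cvtColor(t["pixels"],cv2.COLOR_RGB2HSV)
m=cv2.inRange(hsv,(22,150,100),(34,255,255))
for c in cv2.findContours(m,cv2.RETR_EXTERNAL,cv2.CHAIN_APPROX_NONE)[0]:
    if cv2.contourArea(c)>500:
        x,y,w,h=cv2.boundingRect(c); print("yellow",x,y,w,h)
        for z in (.119,.048): 
            P=np.array([atz(t,q,z) for q in c[:,0].astype(float)]); (cx,cy),r=cv2.minEnclosingCircle(P[:,:2].astype(np.float32)); print("  z",z,cx,cy,"dia",2*r)
m=cv2.inRange(hsv,(0,150,60),(6,255,255))|cv2.inRange(hsv,(174,150,60),(180,255,255))
for c in cv2.findContours(m,cv2.RETR_EXTERNAL,cv2.CHAIN_APPROX_NONE)[0]:
    if cv2.contourArea(c)>4000:
        b=cv2.boxPoints(cv2.minAreaRect(c)); P=np.array([atz(t,q,.035) for q in b]);print("tray",b,P,P.mean(0))
        print("side of tray ctr",proj(s,[*P.mean(0)[:2],.005]))
m=cv2.inRange(hsv,(105,150,60),(125,255,255))
for c in cv2.findContours(m,cv2.RETR_EXTERNAL,cv2.CHAIN_APPROX_NONE)[0]:
    if cv2.contourArea(c)>300:
        b=cv2.boxPoints(cv2.minAreaRect(c)); P=np.array([atz(t,q,.16) for q in b]);print("blue",b,P)
for n,a,b in(("head",(479.2,240.2),(301.7,361.5)),("window",(474,266.5),(268.2,353.3)),("roll",(351.3,234.8),(315.2,258)),("label",(343.5,230.1),(316.5,258.4)),("holder",(457.7,241.4),(307.5,398.6))): print(n,tri(t,a,s,b))
print("holder z0",atz(t,(457.7,241.4),0),atz(s,(307.5,398.6),0))
print("label z",atz(t,(343.5,230.1),.071),atz(t,(303,(187+284)/2),0))
im=np.vstack([cv2.resize(t["pixels"][170:370,220:520],None,fx=2,fy=2),])
im2=cv2.resize(s["pixels"][180:380,180:380],None,fx=1,fy=1)
cv2.imwrite("pics/c1.png",cv2.resize(t["pixels"][160:310,290:510],None,fx=3.6,fy=3.6,interpolation=2)[:,:,::-1])
E
```

```text
tcp px [[ -4.307 378.259]] [[203.456  55.899]]
yellow 235 306 56 57
  z 0.119 0.3186716139316559 0.1283312737941742 dia 0.1142927035689354
  z 0.048 0.3138604760169983 0.13609787821769714 dia 0.12257116287946701
yellow 378 298 59 56
  z 0.119 0.3344726264476776 -0.16282504796981812 dia 0.11926773190498352
  z 0.048 0.3308079242706299 -0.17618444561958313 dia 0.1279071867465973
yellow 332 211 44 44
  z 0.119 0.5238680243492126 -0.054684918373823166 dia 0.0929398164153099
  z 0.048 0.5339458584785461 -0.06019780784845352 dia 0.09966887533664703
tray [[127. 226.]
 [212. 226.]
 [212. 311.]
 [127. 311.]] [[0.551 0.449 0.035]
 [0.55  0.254 0.035]
 [0.362 0.249 0.035]
 [0.36  0.44  0.035]] [0.456 0.348 0.035]
side of tray ctr [[281.263 171.068]]
blue [[463.324 256.054]
 [469.973 216.162]
 [494.297 220.216]
 [487.649 260.108]] [[ 0.47  -0.271  0.16 ]
 [ 0.55  -0.288  0.16 ]
 [ 0.542 -0.338  0.16 ]
 [ 0.461 -0.32   0.16 ]]
head (array([ 0.502, -0.312,  0.14 ]), np.float64(0.003931702732976432))
window (array([ 0.448, -0.298,  0.143]), np.float64(0.0034591352137646964))
roll (array([ 0.527, -0.053,  0.094]), np.float64(0.010350114766078465))
label (array([ 0.535, -0.038,  0.076]), np.float64(0.0014633818759364132))
holder (array([ 0.515, -0.309,  0.001]), np.float64(0.007545838001015521))
holder z0 [ 0.518 -0.309  0.   ] [ 0.511 -0.309  0.   ]
label z [ 0.535 -0.038  0.071] [0.533 0.051 0.   ]
```

View pics/c1.png

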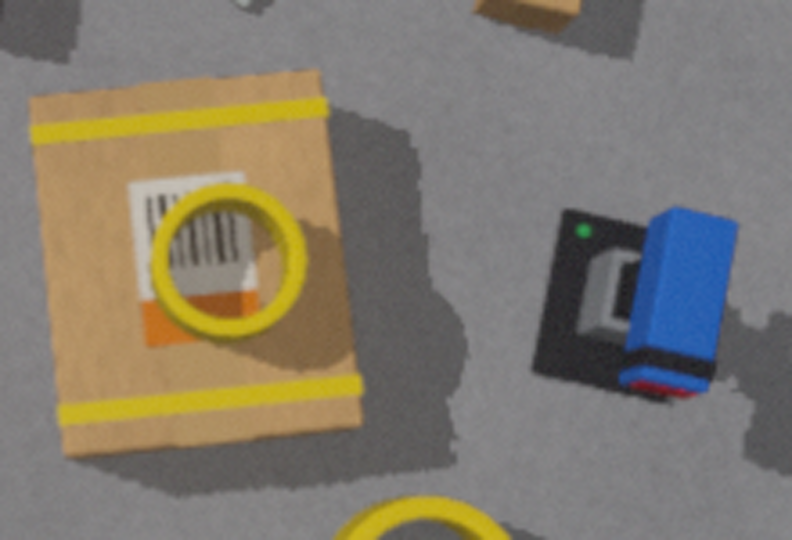

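The enlarged crop shows the small roll, about 93 mm across, on the label at (351,232). The other two measure over 120 mm. So I take the one on the label.

```bash
cat >> h.py <<'E'
def down(a): # tool y at heading a (deg), z down
    y=np.array([np.cos(np.radians(a)),np.sin(np.radians(a)),0]);z=np.array([0,0,-1.]);return R.from_matrix(np.c_[np.cross(y,z),y,z])
E
python3 - <<'E'
from h import *
o=bot.get_obs();print(delta(o,[.533,-.016,.19],down(77)))
E
```

```text
(array([ 0.   , -0.   , -0.121]), array([-506.6, -508.4,   17.6]))
```

Emit:
jog_arm(
  motion=[
    [0,0,-0.02,-42,-42,0,50],
    [0,0,-0.04,-84,-84,0,50],
    [0,0,-0.06,-127,-127,0,50],
    [0,0,-0.08,-169,-170,0,50],
    [0,0,-0.1,-211,-212,0,50],
    [0,0,-0.121,-253,-254,0,50],
    [0,0,-0.121,-295,-296,0,50],
    [0,0,-0.121,-338,-339,0,50],
    [0,0,-0.121,-380,-381,0,50],
    [0,0,-0.121,-422,-424,0,50],
  ],
  grip_force=40,
)

```text
t: 2.35
eef_pos: [0.4831, 0.0905, 0.2081]
tool_rot: [0.001, 0.113, 0.994, 0.0]
contact_force: [1.0, -0.1, -0.1]
gripper_width: 0.586
grasp_force: 0.0
```

```bash
python3 - <<'E'
from h import *
o=bot.get_obs();print(o["t"],o["eef_pos"],o["gripper_width"],delta(o,[.533,-.016,.15],down(77)))
E
```

```text
2.35 [0.48305715 0.09052535 0.20806857] 0.5858508290074996 (array([0.001, 0.001, 0.   ]), array([-72.5, -92.6,  58. ]))
```

Emit:
jog_arm(
  motion=[
    [0,0,0,-30,-40,10,50],
    [0,0,0,-60,-75,25,50],
    [0,0,0,-72,-92,45,50],
    [0,0,0,-72,-92,58,50],
    [0,0,0,-72,-92,58,50],
    [0,0,0,-72,-92,58,50],
  ],
)

```text
t: 3.1
eef_pos: [0.5319, -0.0122, 0.1502]
tool_rot: [0.0, 0.112, 0.994, 0.0]
contact_force: [0.5, 0.2, 0.4]
gripper_width: 0.588
grasp_force: 0.0
```

```bash
python3 - <<'E'
from h import *
o=bot.get_obs();t=bot.read_camera("top");s=bot.read_camera("side")
print(o["eef_pos"],delta(o,[.533,-.016,.15],down(77)),proj(s,o["eef_pos"]))
save(s,"s1.png",(220,140,440,340),3);
th=np.linspace(0,6.28,60)
m=cv2.inRange(cv2.cvtColor(s["pixels"],cv2.COLOR_RGB2HSV),(22,150,60),(34,255,255))
for cx,cy in((.524,-.055),(.529,-.055),(.519,-.055),(.524,-.05),(.524,-.06)):
    a=proj(s,np.c_[cx+.0425*np.cos(th),cy+.0425*np.sin(th),0*th+.119]).round().astype(int); print(cx,cy,(m[a[:,1],a[:,0]]>0).mean())
E
```

```text
[ 0.53186315 -0.01223536  0.15015251] (array([0.001, 0.   , 0.002]), array([-1.9, -3.4,  0.2])) [[315.00671954 224.43426423]]
0.524 -0.055 0.75
0.529 -0.055 0.65
0.519 -0.055 0.65
0.524 -0.05 0.4
0.524 -0.06 0.9666666666666667
```

View pics/s1.png

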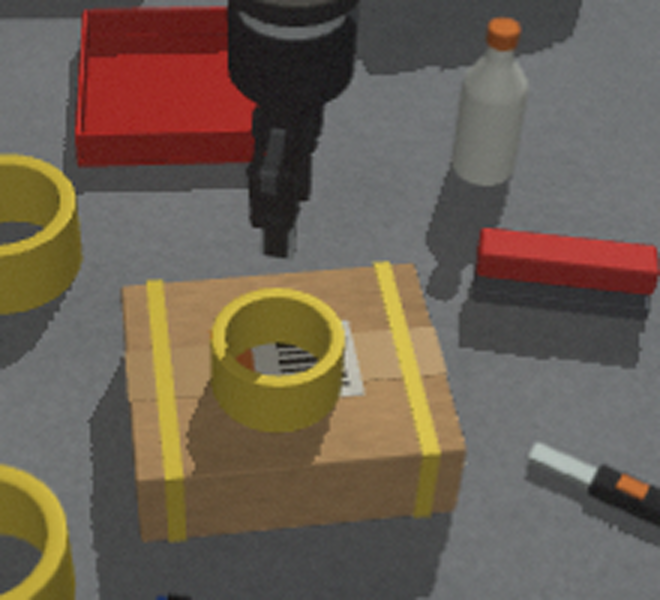

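The side crop shows the open fingers at about (275,245) in crop pixels, above the far wall of the roll. Its rim runs from (212,340) to (345,340). The path down is clear.

Emit:
jog_arm(
  motion=[
    [0,0,0,-2,-6.5,0,50],
    [0,0,0,-2,-6.5,20,50],
    [0,0,0,-2,-6.5,40,50],
    [0,0,0,-2,-6.5,54,50],
    [0,0,0,-2,-6.5,60,50],
    [0,0,0,-2,-6.5,60,50],
    [0,0,0,-2,-6.5,60,20],
    [0,0,0,-2,-6.5,60,0],
    [0,0,0,-2,-6.5,60,0],
    [0,0,0,-2,-6.5,60,0],
  ],
  grip_force=40,
)

```text
t: 4.45
eef_pos: [0.533, -0.0203, 0.0903]
tool_rot: [0.001, 0.113, 0.994, 0.0]
contact_force: [0.8, 0.7, 6.0]
gripper_width: 0.09
grasp_force: 41.2
```

Emit:
jog_arm(
  motion=[
    [0,0,0,0,0,0,0],
    [0,0,0,0,0,0,0],
    [0,0,0,0,0,0,0],
  ],
)

```text
t: 4.82
eef_pos: [0.533, -0.0202, 0.0903]
tool_rot: [0.001, 0.113, 0.994, 0.0]
contact_force: [0.2, 0.5, 6.1]
gripper_width: 0.085
grasp_force: 41.2
```

Emit:
jog_arm(
  motion=[
    [0,0,0,0,0,-5,0],
    [0,0,0,0,0,-20,0],
    [0,0,0,0,0,-40,0],
    [0,0,0,0,0,-65,0],
    [0,0,0,0,0,-80,0],
    [0,0,0,0,0,-80,0],
  ],
)

```text
t: 5.58
eef_pos: [0.5329, -0.0205, 0.1708]
tool_rot: [0.001, 0.113, 0.994, 0.0]
contact_force: [0.8, 0.2, -1.1]
gripper_width: 0.086
grasp_force: 40.3
```

```bash
python3 - <<'E'
from h import *
np.set_printoptions(precision=3,suppress=True)
o=bot.get_obs();t=bot.read_camera("top");s=bot.read_camera("side")
save(s,"s2.png",(180,100,420,300),3.3)
print(o["eef_pos"],o["contact_force"],o["gripper_width"])
for n in ("tray_in","label","scanner_head","scanner_window","roll_center"):
  A=bot.tip_of(n,t)[:2];B=bot.tip_of(n,s)[:3]
  for a in A:
    for b in B: print(n,np.round(a["xy"]),np.round(b["xy"]),*tri(t,a["xy"],s,b["xy"]),round(a["score"],2),round(b["score"],2))
u=np.array([.225,.974]);c=np.array([.456,.345])+.04*u
print(delta(o,[*c,.15],down(77)))
E
```

```text
[ 0.533 -0.02   0.171] [ 0.752  0.204 -1.131] 0.08571091737848942
tray_in [176. 270.] [284. 169.] [0.458 0.336 0.022] 0.011947527957055719 0.73 0.71
scanner_head [480. 240.] [301. 361.] [ 0.501 -0.312  0.142] 0.004394182395004301 0.84 0.89
scanner_window [474. 266.] [268. 353.] [ 0.448 -0.297  0.143] 0.004338572596859578 0.69 0.57
scanner_window [480. 238.] [268. 353.] [ 0.476 -0.308  0.173] 0.05664657365125886 0.58 0.57
(array([0.001, 0.002, 0.   ]), array([157.2, 378.8,  20.8]))
```

View pics/s2.png

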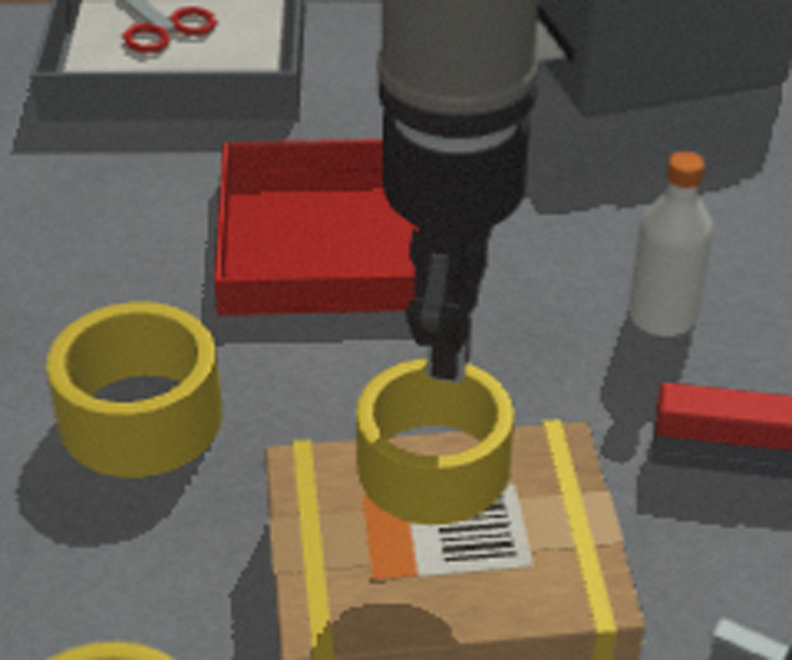

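The roll hangs level in the fingers at crop (435,440), clear of the label. I carry it to the tray.

Emit:
jog_arm(
  motion=[
    [0,0,0,10,20,0,0],
    [0,0,0,25,60,0,0],
    [0,0,0,43,105,0,0],
    [0,0,0,63,153,0,0],
    [0,0,0,83,201,0,0],
    [0,0,0,104,250,0,0],
    [0,0,0,124,298,0,0],
    [0,0,0,142,342,0,0],
    [0,0,0,154,370,5,0],
    [0,0,0,157,379,20,0],
  ],
)

```text
t: 7.42
eef_pos: [0.464, 0.3869, 0.1495]
tool_rot: [0.0, 0.111, 0.994, 0.001]
contact_force: [0.6, -0.9, -0.8]
gripper_width: 0.086
grasp_force: 40.4
```

Emit:
jog_arm(
  motion=[
    [0,0,0,0,0,10,0],
    [0,0,0,0,0,30,0],
    [0,0,0,0,0,50,0],
    [0,0,0,0,0,70,0],
    [0,0,0,0,0,75,0],
    [0,0,0,0,0,75,0],
    [0,0,0,0,0,75,0],
  ],
)

```text
t: 8.3
eef_pos: [0.4652, 0.3841, 0.0754]
tool_rot: [0.0, 0.114, 0.994, 0.0]
contact_force: [0.1, 0.6, -1.7]
gripper_width: 0.089
grasp_force: 40.4
```

```bash
python3 - <<'E'
from h import *
np.set_printoptions(precision=3,suppress=True)
o=bot.get_obs();t=bot.read_camera("top");s=bot.read_camera("side")
save(s,"s3.png",(200,90,380,240),4)
print(o["eef_pos"],o["contact_force"],o["gripper_width"])
u=np.array([.225,.974]);c=np.array([.456,.345])+.04*u
print(delta(o,[*c,.026],down(77)))
E
```

```text
[0.465 0.384 0.075] [ 0.11   0.562 -1.68 ] 0.08870590643532833
(array([ 0.001,  0.001, -0.001]), array([ 0.2, -0.2, 49.4]))
```

View pics/s3.png

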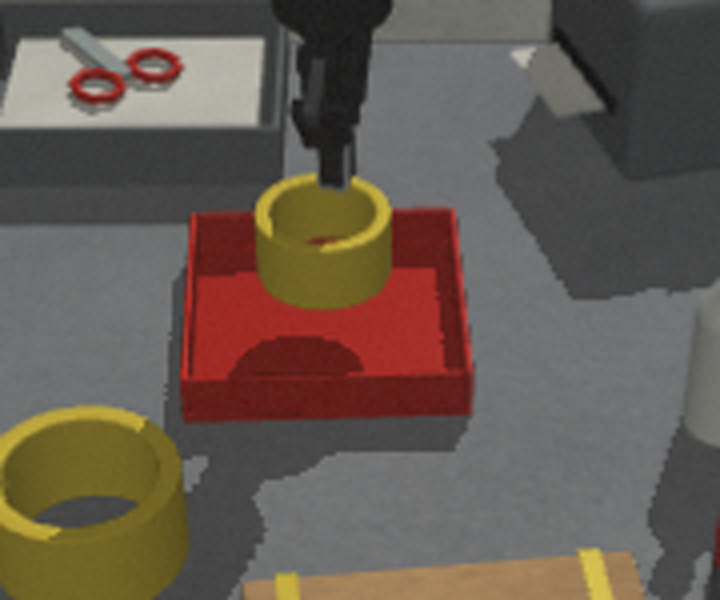

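The roll is over the middle of the tray at crop (323,240), still about 50 mm up. I lower it.

Emit:
jog_arm(
  motion=[
    [0,0,0,0,0,15,0],
    [0,0,0,0,0,32,0],
    [0,0,0,0,0,43,0],
    [0,0,0,0,0,48,0],
    [0,0,0,0,0,50,0],
    [0,0,0,0,0,50,0],
  ],
)

```text
t: 9.15
eef_pos: [0.4643, 0.3844, 0.0253]
tool_rot: [-0.0, 0.113, 0.994, 0.0]
contact_force: [-2.9, -0.4, 6.4]
gripper_width: 0.086
grasp_force: 41.4
```

Touching the floor; release and rise.

Emit:
jog_arm(
  motion=[
    [0,0,0,0,0,0,20],
    [0,0,0,0,0,0,28],
    [0,0,0,0,0,0,28],
    [0,0,0,0,0,0,28],
    [0,0,0,0,0,-10,28],
    [0,0,0,0,0,-40,28],
    [0,0,0,0,0,-90,28],
    [0,0,0,0,0,-150,28],
    [0,0,0,0,0,-200,40],
    [0,0,0,0,0,-230,70],
  ],
)

```text
t: 10.4
eef_pos: [0.4653, 0.3846, 0.2586]
tool_rot: [0.001, 0.113, 0.994, 0.002]
contact_force: [-0.5, 0.1, -0.5]
gripper_width: 0.666
grasp_force: 0.0
```

```bash
python3 - <<'E'
from h import *
np.set_printoptions(precision=3,suppress=True)
o=bot.get_obs();t=bot.read_camera("top");s=bot.read_camera("side")
a=cv2.resize(s["pixels"][120:380,200:400],None,fx=2,fy=2)
cv2.imwrite("pics/s4.png",a[:,:,::-1])
print(o["t"],o["eef_pos"],o["gripper_width"])
def fitline(P): pass
for n in ("roll_center","label","scanner_head","scanner_window","holder"):
  A=bot.tip_of(n,t)[:2];B=bot.tip_of(n,s)[:3]
  for a in A:
    for b in B:
      X,e=tri(t,a["xy"],s,b["xy"])
      if e<.015: print(n,np.round(a["xy"]),np.round(b["xy"]),X,round(e,4),round(a["score"],2),round(b["score"],2))
# fit scanner head box: silhouette IoU in both views
from scipy.optimize import minimize
M=[cv2.inRange(cv2.cvtColor(p["pixels"],cv2.COLOR_RGB2HSV),(105,120,40),(128,255,255)) for p in(t,s)]
for i,r in enumerate(((440,200,520,290),(250,330,350,400))):
    k=np.zeros_like(M[i]);k[r[1]:r[3],r[0]:r[2]]=1;M[i]*=k
box=np.array([[x,y,z] for x in(-.045,.043) for y in(-.02,.02) for z in(-.0225,.0225)])
def cost(v):
    x,y,a=v;c,q=np.cos(a),np.sin(a);e=0
    X=box@np.array([[c,q,0],[-q,c,0],[0,0,1]])+[x,y,.1375]
    for p,m in((t,M[0]),(s,M[1])):
        h=cv2.convexHull(np.float32(proj(p,X)))
        k=np.zeros(m.shape,np.uint8);cv2.fillConvexPoly(k,np.int32(np.round(h*16)),255,shift=4)
        e+=((k>0)!=(m>0)).sum()/(m>0).sum()
    return e
best=min((minimize(cost,[.503,-.308,a],method="Nelder-Mead",options=dict(initial_simplex=[[.503,-.308,a],[.513,-.308,a],[.503,-.298,a],[.503,-.308,a+.1]])) for a in(2.85,2.92,3.0)),key=lambda r:r.fun)
print(best.x,np.degrees(best.x[2]),best.fun)
E
```

```text
10.4 [0.465 0.385 0.259] 0.6660874656357081
roll_center [171. 271.] [281. 163.] [0.452 0.344 0.034] 0.0055 0.6 0.74
label [343. 231.] [319. 262.] [ 0.538 -0.037  0.064] 0.0068 0.98 0.65
scanner_head [479. 244.] [303. 361.] [ 0.499 -0.31   0.138] 0.0071 0.6 0.79
scanner_window [478. 269.] [272. 354.] [ 0.449 -0.302  0.147] 0.0069 0.94 0.82
holder [460. 244.] [308. 398.] [ 0.511 -0.311  0.006] 0.0007 0.77 0.71
holder [460. 244.] [281. 170.] [ 0.468 -0.184  0.421] 0.0103 0.77 0.31
[ 0.499 -0.311  2.933] 168.0545597221504 0.44955782902722385
```

View pics/s4.png

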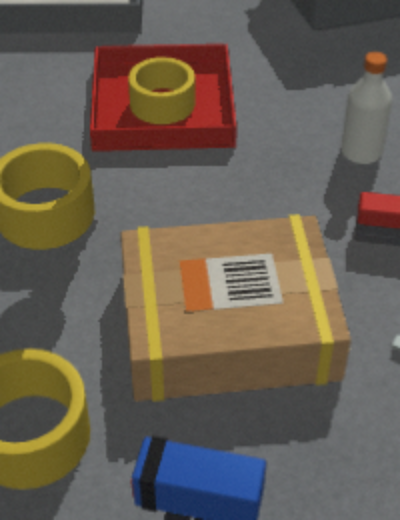

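The view shows the roll flat in the tray at crop (162,90). The label is fully visible at (231,283) and the scanner head is at (200,480). Next I move above the scanner.

```bash
python3 - <<'E'
from h import *
np.set_printoptions(precision=4,suppress=True)
o=bot.get_obs();t=bot.read_camera("top");s=bot.read_camera("side")
print(delta(o,[.501,-.310,.24],down(78)))
for p,r in((t,(305,195,385,270)),(s,(285,235,350,285))):
    h=cv2.cvtColor(p["pixels"],cv2.COLOR_RGB2HSV)
    m=(cv2.inRange(h,(0,0,120),(180,60,255))|cv2.inRange(h,(5,200,120),(14,255,255))); k=np.zeros_like(m);k[r[1]:r[3],r[0]:r[2]]=255;m&=k
    m=cv2.morphologyEx(m,cv2.MORPH_CLOSE,np.ones((7,7)))
    c=max(cv2.findContours(m,0,1)[0],key=cv2.contourArea); R_=cv2.minAreaRect(c);P=np.array([atz(p,q,.071) for q in cv2.boxPoints(R_)])
    print(R_,atz(p,R_[0],.071),np.linalg.norm(P[0]-P[1]),np.linalg.norm(P[1]-P[2]))
print(atz(s,(315.5,261.5),.071),atz(t,(344.2,231.9),.071))
E
```

```text
(array([-0.001, -0.001, -0.017]), array([-191.9, -667.9,   14.5]))
((343.616455078125, 230.85617065429688), (45.06680679321289, 32.76633834838867), 83.9909896850586) [ 0.5335 -0.0386  0.071 ] 0.0712844198804588 0.09824695461838837
((321.5983581542969, 260.08197021484375), (25.44054412841797, 35.399478912353516), 84.80557250976562) [ 0.5466 -0.038   0.071 ] 0.07649279215259683 0.07101385967138665
[ 0.5337 -0.0417  0.071 ] [ 0.5312 -0.0399  0.071 ]
```

Emit:
jog_arm(
  motion=[
    [0,0,0,-8,-29,0,75],
    [0,0,0,-24,-85,0,75],
    [0,0,0,-41,-143,0,75],
    [0,0,0,-58,-202,0,75],
    [0,0,0,-75,-260,0,75],
    [0,0,0,-91,-318,0,75],
    [0,0,0,-108,-377,0,75],
    [0,0,0,-125,-435,0,75],
    [0,0,0,-142,-494,0,75],
    [0,0,-0.017,-159,-552,0,75],
  ],
)

```text
t: 12.35
eef_pos: [0.4953, -0.1913, 0.2549]
tool_rot: [0.0, 0.104, 0.995, 0.0]
contact_force: [1.3, -0.2, 0.1]
gripper_width: 0.88
grasp_force: 0.0
```

Emit:
jog_arm(
  motion=[
    [0,0,0,-16,-55,0,75],
    [0,0,0,-28,-98,8,75],
    [0,0,0,-33,-116,14,75],
    [0,0,0,-33,-116,14,75],
    [0,0,0,-33,-116,14,75],
    [0,0,0,-33,-116,14,75],
  ],
)

```text
t: 13.1
eef_pos: [0.5039, -0.3084, 0.2409]
tool_rot: [0.0, 0.104, 0.995, 0.0]
contact_force: [0.2, 0.4, -0.4]
gripper_width: 0.88
grasp_force: 0.0
```

```bash
python3 - <<'E'
from h import *
np.set_printoptions(precision=4,suppress=True)
o=bot.get_obs();t=bot.read_camera("top");s=bot.read_camera("side")
a=cv2.resize(s["pixels"][270:440,220:400],None,fx=2.2,fy=2.2);b=cv2.resize(t["pixels"][170:340,410:590],None,fx=2,fy=2.2)
cv2.imwrite("pics/s5.png",np.hstack([a,b])[:,:,::-1])
print(o["eef_pos"],o["gripper_width"],delta(o,[.501,-.310,.114],down(78)))
E
```

```text
[ 0.5039 -0.3084  0.2409] 0.8803211697687354 (array([0.001, 0.   , 0.002]), array([  2.6,  -2.3, 126.9]))
```

View pics/s5.png

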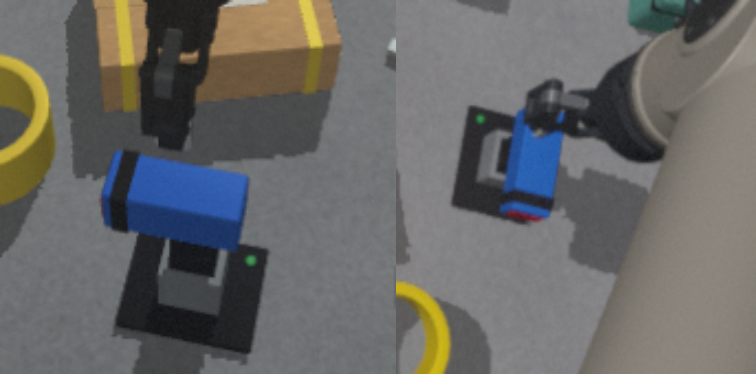

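The left half shows the fingers over the head at (175,140), and the right half shows them straddling the head. They are aligned, so I descend and grip.

Emit:
jog_arm(
  motion=[
    [0,0,0,2.5,-2.3,20,75],
    [0,0,0,2.5,-2.3,50,75],
    [0,0,0,2.5,-2.3,80,75],
    [0,0,0,2.5,-2.3,105,75],
    [0,0,0,2.5,-2.3,120,75],
    [0,0,0,2.5,-2.3,125,75],
    [0,0,0,2.5,-2.3,125,75],
  ],
  grip_force=25,
)

```text
t: 14.08
eef_pos: [0.5008, -0.3117, 0.116]
tool_rot: [0.0, 0.105, 0.995, -0.0]
contact_force: [0.1, 0.6, 0.3]
gripper_width: 0.88
grasp_force: 0.0
```

Emit:
jog_arm(
  motion=[
    [0,0,0,0,0,0,55],
    [0,0,0,0,0,0,45],
    [0,0,0,0,0,0,40],
    [0,0,0,0,0,0,36],
    [0,0,0,0,0,0,30],
    [0,0,0,0,0,0,30],
    [0,0,0,0,0,0,30],
  ],
)

```text
t: 14.95
eef_pos: [0.5009, -0.3117, 0.1163]
tool_rot: [0.001, 0.105, 0.995, 0.0]
contact_force: [-0.1, 1.5, 5.4]
gripper_width: 0.46
grasp_force: 25.3
```

Emit:
jog_arm(
  motion=[
    [0,0,0,0,0,0,20],
    [0,0,0,0,0,0,20],
    [0,0,0,0,0,-5,20],
    [0,0,0,0,0,-15,20],
    [0,0,0,0,0,-27,20],
    [0,0,0,0,0,-40,20],
  ],
  grip_force=70,
)

```text
t: 15.7
eef_pos: [0.5004, -0.3116, 0.1565]
tool_rot: [0.0, 0.105, 0.994, -0.0]
contact_force: [-0.1, 0.0, -1.8]
gripper_width: 0.448
grasp_force: 70.4
```

Emit:
jog_arm(
  motion=[
    [0,0,0,0,0,-12,20],
    [0,0,0,0,0,-25,20],
    [0,0,0,0,0,-45,20],
    [0,0,0,0,0,-75,20],
    [0,0,0,0,0,-105,20],
    [0,0,0,0,0,-135,20],
    [0,0,0,0,0,-150,20],
    [0,0,0,0,0,-150,20],
  ],
)

```text
t: 16.7
eef_pos: [0.5008, -0.3118, 0.3064]
tool_rot: [0.001, 0.105, 0.995, -0.0]
contact_force: [-0.0, -0.4, -1.7]
gripper_width: 0.453
grasp_force: 70.4
```

```bash
cat >> h.py <<'E'
L=np.array([.533,-.039,.071])
def goal(yaw,dx=0,dz=0,tilt=45,dist=.15,g=.0225):
    # g: TCP beyond head centre along tool z; dx: head centre ahead of TCP along tool x
    Rt=down(yaw)*R.from_rotvec([0,-np.radians(tilt),0]); M=Rt.as_matrix()
    return L-M[:,0]*(dist+.055+dx)+M[:,2]*g, Rt
E
python3 - <<'E'
from h import *
np.set_printoptions(precision=4,suppress=True)
o=bot.get_obs();t=bot.read_camera("top");s=bot.read_camera("side")
a=cv2.resize(s["pixels"][200:440,200:400],None,fx=2,fy=2);b=cv2.resize(t["pixels"][140:380,390:590],None,fx=2,fy=2)
cv2.imwrite("pics/s6.png",np.hstack([a,b])[:,:,::-1])
print(o["eef_pos"],o["contact_force"],o["gripper_width"],rot(o).as_matrix())
for n in("scanner_head","scanner_window"):
  for A in bot.tip_of(n,t)[:2]:
    for B in bot.tip_of(n,s)[:2]:
      X,e=tri(t,A["xy"],s,B["xy"])
      if e<.02: print(n,X,e,"tool",rot(o).inv().apply(X-o["eef_pos"])*1000)
for y in(78,90): print(y,goal(y)[0],delta(o,*goal(y)))
E
```

```text
[ 0.5008 -0.3118  0.3064] [-0.0084 -0.4001 -1.689 ] 0.4527435794980073 [[-0.9781  0.2083  0.0017]
 [ 0.2083  0.9781 -0.0005]
 [-0.0018 -0.0002 -1.    ]]
scanner_head [ 0.4966 -0.3159  0.332 ] 0.0016922092704312046 tool [  3.1348  -4.8296 -25.6231]
78 [ 0.6904 -0.0724  0.2   ] (array([-0.   , -0.784, -0.   ]), array([-135.4,  273.6,  106.5]))
90 [ 0.6939 -0.039   0.2   ] (array([-0.083, -0.781, -0.199]), array([-131.9,  307.1,  106.5]))
```

View pics/s6.png

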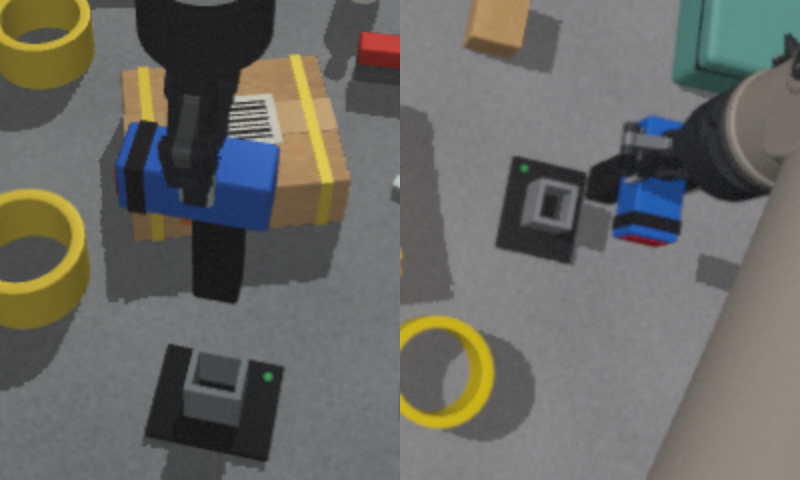

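The scanner is out of the socket and upright. In the left half the head is at (200,175) with the handle foot hanging free at (215,300). I carry it high over the parcel while tipping it nose-down.

Emit:
jog_arm(
  motion=[
    [0,-0.04,0,-7,14,0,20],
    [0,-0.12,0,-20,41,0,20],
    [0,-0.2,0,-34,68,0,20],
    [0,-0.29,0,-49,99,0,20],
    [0,-0.38,0,-64,130,0,20],
    [0,-0.47,0,-79,161,0,20],
    [0,-0.56,0,-95,193,0,20],
    [0,-0.65,0,-110,224,0,20],
    [0,-0.73,0,-124,252,0,20],
    [0,-0.785,0,-135,273,0,20],
  ],
)

```text
t: 18.35
eef_pos: [0.6891, -0.0714, 0.3048]
tool_rot: [0.381, 0.096, 0.919, -0.04]
contact_force: [-0.6, -1.0, -2.0]
gripper_width: 0.449
grasp_force: 70.6
```

```bash
python3 - <<'E'
from h import *
np.set_printoptions(precision=4,suppress=True)
o=bot.get_obs();print(o["t"],o["eef_pos"],o["contact_force"],o["q"],delta(o,*goal(78,dx=.002,g=.0215)))
E
```

```text
18.35 [ 0.6891 -0.0714  0.3048] [-0.5653 -0.9796 -1.973 ] [-0.6858  0.0995  0.6428  2.1146  0.6383  0.2286  0.7211] (array([ 0.001, -0.   ,  0.   ]), array([71. , -0.8, 74.1]))
```

Emit:
jog_arm(
  motion=[
    [0,0,0,6,0,6,20],
    [0,0,0,18,0,19,20],
    [0,0,0,32,0,33,20],
    [0,0,0,47,-1,49,20],
    [0,0,0,60,-1,62,20],
    [0,0,0,68,-1,70,20],
    [0,0,0,71,-1,74,20],
    [0,0,0,71,-1,74,20],
    [0,0,0,71,-1,74,20],
  ],
)

```text
t: 19.48
eef_pos: [0.6912, -0.0752, 0.2034]
tool_rot: [0.38, 0.097, 0.919, -0.04]
contact_force: [-0.2, 0.0, -2.5]
gripper_width: 0.455
grasp_force: 70.9
```

```bash
python3 - <<'E'
from h import *
np.set_printoptions(precision=4,suppress=True)
o=bot.get_obs();t=bot.read_camera("top");s=bot.read_camera("side")
a=cv2.resize(s["pixels"][120:360,220:420],None,fx=2,fy=2);b=cv2.resize(t["pixels"][90:330,270:470],None,fx=2,fy=2)
cv2.imwrite("pics/s7.png",np.hstack([a,b])[:,:,::-1])
print(o["eef_pos"],o["contact_force"],o["gripper_width"],o["q"],delta(o,*goal(78,dx=.002,g=.0215)))
r=rot(o)
for n in("scanner_head","scanner_window"):
  for A in bot.tip_of(n,t)[:2]:
    for B in bot.tip_of(n,s)[:2]:
      X,e=tri(t,A["xy"],s,B["xy"])
      if e<.03: print(n,A["xy"],B["xy"],X,e,"tool",r.inv().apply(X-o["eef_pos"])*1000)
for n,X in(("head exp",[2,0,-21.5]),("win exp",[57,0,-21.5]),("foot exp",[-8,0,108])):
  W=o["eef_pos"]+r.apply(np.array(X)/1000); print(n,W,proj(t,W),proj(s,W))
E
```

```text
[ 0.6912 -0.0752  0.2034] [-0.1945  0.0424 -2.4571] 0.45484094407043185 [-0.1462  0.2575  0.0686  2.1814  1.8603  0.2004 -0.5163] (array([-0.002, -0.   , -0.001]), array([1.3, 2.5, 0.3]))
scanner_head [367.7, 148.0] [421.9, 306.1] [ 0.7539 -0.1037 -0.0099] 0.015391362714572436 tool [103.2205 -14.6466 198.4286]
scanner_head [367.7, 148.0] [394.9, 217.7] [ 0.6705 -0.0766  0.2278] 0.003990261022167835 tool [ -3.1161  -5.7829 -31.3818]
scanner_window [434.6, 151.1] [372.1, 225.9] [ 0.6212 -0.181   0.3157] 0.026563940465398155 tool [ -46.6998 -118.2052 -112.1273]
head exp [ 0.675  -0.0717  0.2172] [[364.4806 146.4038]] [[395.0103 220.2765]]
win exp [ 0.6369 -0.0635  0.1783] [[358.7736 171.0925]] [[371.6185 232.228 ]]
foot exp [ 0.7714 -0.0924  0.1326] [[369.3637 115.4823]] [[439.3051 258.6006]]
```

View pics/s7.png

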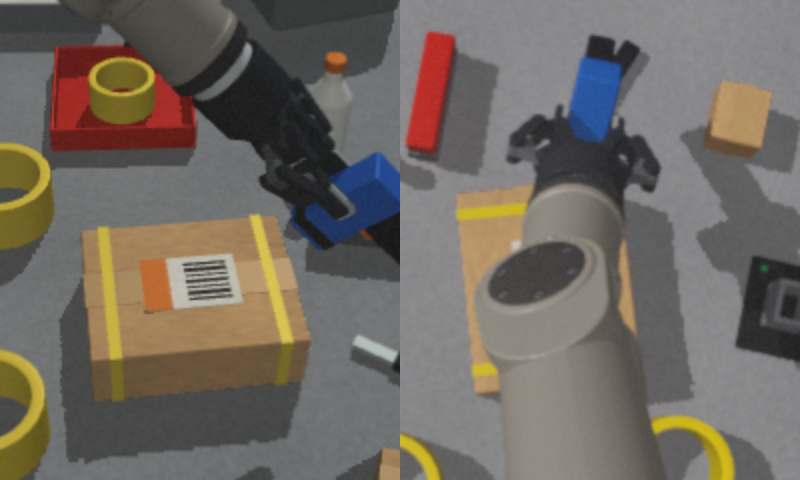

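The left half shows the scanner tipped, with its nose at (309,230) in the crop. That is where the grasp predicts it, so it hasn't slipped. The window is about 15 cm from the label, so I only correct 2.5 mm sideways and settle.

Emit:
jog_arm(
  motion=[
    [0,0,0,1,1.5,0,20],
    [0,0,0,1.3,2.5,0,20],
    [0,0,0,1.3,2.5,0,20],
    [0,0,0,1.3,2.5,0,20],
    [0,0,0,1.3,2.5,0,20],
    [0,0,0,1.3,2.5,0,20],
  ],
)

```text
t: 20.52
eef_pos: [0.6908, -0.0715, 0.2022]
tool_rot: [0.38, 0.097, 0.919, -0.04]
contact_force: [-0.1, -0.5, -1.7]
gripper_width: 0.448
grasp_force: 70.9
```

```bash
python3 - <<'E'
from h import *
o=bot.get_obs();print(o["t"],o["eef_pos"],o["contact_force"],np.abs(o["joint_vel"]).max(),delta(o,*goal(78,dx=.002,g=.0215)))
if np.abs(delta(o,*goal(78,dx=.002,g=.0215))[1]).max()<4: print(bot.hand_in())
E
```

```text
20.525 [ 0.6908162  -0.07154338  0.20216431] [-0.0666612  -0.51057508 -1.69580099] 0.0012936085878185895 (array([-0., -0., -0.]), array([-0.3, -1. ,  0.3]))
the job is handed in; nothing more can be done
None
```

The job is handed in at about 20.5 s: the small yellow roll lies flat in the red tray, and the scanner is held still, tipped 45° nose-down with its window about 15 cm from the middle of the label (window distance worked out from the arm pose).

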